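Line up terminal blocks against the fence with a straightedge

ROBOT

A 6-joint arm with a two-finger parallel gripper is mounted at the origin on a cart in front of the work surface, level with it; the furniture and walls round the work are solid. World frame = base frame: x ahead of the robot, y to its left, z up, the work surface at z = 0. Lengths are in m, angles in rad, forces in N, time in s.
With the tool pointing down it reaches from about 0.3 to 0.75 m from the base axis. Payload 8.5 kg.
Tool frame: the origin (TCP) lies at the very end of the fingers, on their centre line; the grasp point (between the pads) lies grasp_offset behind it (grasp_offset is the distance from the TCP to the grasp point, in m); x points along the fingers, y is the direction in which the jaws open and shut, and the axes are right-handed (so a half turn about x gives the same grasp; the last joint's range is limited). The gripper opens to 85 mm and grips with 20 to 120 N. Pads are 22 mm wide; open, the fingers measure 114 mm over their backs; the gripper's body (76 mm by 85 mm) begins 54 mm behind the grasp point. The pads swing forward as they close: fully open they stand 13 mm farther back than shut.
Start: joints at [1.094, 0.381, 1.297, -0, 1.464, -0.215], TCP at [0.142, 0.531, 0.231] pointing down, gripper open.
Joint ranges: [-3.11, 3.11], [-0.89, 2.33], [0.22, 2.48], [-1.42, 4.56], [0.17, 2.85], [-2.88, 2.88]. Speed limits (rad/s): [2.39, 2.39, 3.14, 3.14, 3.14, 3.14].

INTERFACE

Orientations are given as a unit quaternion [w, x, y, z].
In Python, from station import * gives the robot as it stands.
- The arm moves only by the tool play_rows, never from a script. Its argument "increments" is a list of rows, each an object of numbers: "x", "y", "z": the shift along the tool's x, y, z in units of 30 mm (1.0 is 30 mm); "roll": the turn about the tool's x in units of 5 degrees (1.0 is 5 degrees); "jaw": the closure, from 0 (fully open) to 1 (shut). In form: [{"x": .., "y": .., "z": .., "roll": .., "jaw": ..}, ...]. A call has 1 to 20 rows; each row shifts and turns the pose as measured when the row begins, along the tool's axes as they then stand; what a row does not reach is not made up. A row lasts 1/10 s, in which the tool goes at most 50 mm and 8.59 degrees, less where a joint would pass 70% of its speed; a pose out of reach is approached as far as the arm can. A call is refused whole if a number of a shift passes 1 or a number of a turn 1, either way. A call with a gripper value outside its range is refused whole. The fingers move at their own pace and stop on an object; "newtons" is the grip in N (left out, the last holds). Time passes only in rows, so rows that do not move let the fingers close. It gives the time, the measured TCP pose, the force and the opening at its end, in the units of the state.
- sense(): the state, without advancing time (a new reading comes with each control period).
- grab_frame(name): name is "scene" or "top" or "wrist"; returns a dict with "image" (420x560x3 uint8, red, green, blue), "z_map" (420x560 float32, m along the optical axis (not along the pixel's ray), 0 where there is no reading), "intrinsics" (3x3 intrinsics, pixels), "position" and "attitude" of the camera in the world; the wrist camera has in their place "tool_from_camera" (4x4, takes a point from camera to tool coordinates, whose origin is the TCP and whose axes are the tool frame's). Camera axes: x right, y up, looking along -z (the intrinsics and any distortion apply to the point x, -y, -z); pixel columns grow to the right and rows downward; lengths in m; the calibration is good to about 2 mm. A picture is of the moment at which its call begins: read the wrist's pose just before it.
- sign_off(): hands the job in, once; it reports no verdict.
Trained networks look in the newest picture that a camera, given by its name, has taken for a name from the list of things; names that differ only in an ending like _2 or _b are one class to them, and where a whole thing is asked for, a point or a joint stands for the part that bears it (a point fixed in the world has none). Each returns a list of dicts, best first, with "score" (0 to 1); they miss things now and then, are a little off and sometimes report something else, mostly with a low value. They report only what shows in the picture. A call takes as long as a camera call. They do not tell look-alikes from the thing itself.
- trace(label, camera): "region" (420x560 bool, what is visible of it) and "rect" ([centre column, centre row, width, height] in pixels, round what is visible of it).
The state is a dict: "time": time; "joints": joint angles; "qvel": joint speeds; "joint_efforts": joint torques, N m; "eef_pos": TCP position; "tcp_rot": TCP orientation; "force": force on the tool from outside, world axes, zero at the start; "ft_torque": the same for the moment, N m; "finger_gap": finger opening in m.
Only numpy, scipy, OpenCV 4.12 (cv2) and the standard library are available. Lean on these libraries where they do the work, as an engineer would, in place of code of your own. Each camera call takes 0.05 s, during which the arm holds its last target. There are 200 camera calls.

TASK

Take the straightedge by its handle and with its flat face push the row of four screw terminal blocks up to the fence of the squaring fixture, pressing until all four bear on the fence together (about 10 N in all is enough, never more than 7 N on any one block). Then draw the straightedge back clear of the blocks by 3 cm or more and leave it standing upright on the bench, with the blocks in one straight line, square to the fixture. Touch the blocks with the straightedge only, and leave the transformer, the loupe and the other things round about where they are.

Things in the scene. Friction and masses are not known exactly. Their poses are not given: they have to be found in the camera images.
- fixture: Squaring fixture fixed on the bench: two aluminium rails along its x (12 mm high, 15 mm wide, inner faces at y = -105 and +105 mm, x = -30 to +85 mm), an 8 mm high tie bar behind, and a steel fence between the rails. Origin on the bench midway between the rails; +x points from the open front to the fence, z up.
- fixture_mouth (a point): Point on the bench at the open front of the fixture, x = -30, y = 0. The rigid straight fence (26 mm high, 206 mm long along y, two thumb nuts to 31 mm high) faces it: the fence's working face has been set somewhere 50 to 85 mm beyond this point in fixture +x. The setting is not reported: feel (or see) it.
- pusher: Straightedge, loose, 0.2 to 0.35 kg. Blade 180 mm long (its y), 10 mm thick (x -5 to +5 mm), 24 mm high; flat pushing face at x = +5 mm. A 4 mm thick foot reaches back to x = -29 mm, so it stands by itself. Origin at the bottom under the middle of the blade, z up. Starts in front of the row, turned up to 0.35 rad from the fixture. Hold it just clear of the bench when pushing.
- pusher_grip (a point): Where to grip the straightedge's flat black handle from above, across its thickness: 65 mm above the straightedge's underside, on its centre line. The handle is centred over the blade, 14 mm thick (pusher x), 44 mm wide (pusher y), and reaches from 24 to 82 mm above the underside.
- block0: Screw terminal block, 22 mm deep (x) by 36 mm wide (y) by 17 mm high, 14 to 25 g, loose on the bench; number 1 of 4 in the row counted from the fixture's -y side, 44 mm apart. Origin at the centre of the underside; x points roughly at the fence (turned up to 0.2 rad), z up. Flat front and rear; it squares itself when squeezed between blade and fence.
- block1: Screw terminal block, 22 mm deep (x) by 36 mm wide (y) by 17 mm high, 14 to 25 g, loose on the bench; number 2 of 4 in the row counted from the fixture's -y side, 44 mm apart. Origin at the centre of the underside; x points roughly at the fence (turned up to 0.2 rad), z up. Flat front and rear; it squares itself when squeezed between blade and fence.
- block2: Screw terminal block, 22 mm deep (x) by 36 mm wide (y) by 17 mm high, 14 to 25 g, loose on the bench; number 3 of 4 in the row counted from the fixture's -y side, 44 mm apart. Origin at the centre of the underside; x points roughly at the fence (turned up to 0.2 rad), z up. Flat front and rear; it squares itself when squeezed between blade and fence.
- block3: Screw terminal block, 22 mm deep (x) by 36 mm wide (y) by 17 mm high, 14 to 25 g, loose on the bench; number 4 of 4 in the row counted from the fixture's -y side, 44 mm apart. Origin at the centre of the underside; x points roughly at the fence (turned up to 0.2 rad), z up. Flat front and rear; it squares itself when squeezed between blade and fence.
- transformer: Small laminated transformer, 30 x 42 x 36 mm high, a bystander standing outside the fixture's +y rail; origin at the centre of its underside.
- loupe: Black eye loupe, 34 mm diameter, 27 mm high, a bystander outside the fixture's -y rail; origin at the centre of its underside.
Things that resemble listed ones, but are neither listed nor needed, are in the scene too. What is shaped like the block2 but pink or red is not meant.

How it is judged:
On the way:
1. all four blocks are pressed between the straightedge and the fence at the same time (more than 1 N on each) (contact force between each of block0, block1, block2, block3 and fixture above 1 N and contact force between pusher and block0 above 1 N and contact force between pusher and block1 above 1 N and contact force between pusher and block2 above 1 N and contact force between pusher and block3 above 1 N), for 0.3 s.
At the end, for the whole second after the job is handed in: The four blocks lie flat and still by the fence (centres at fixture x over 6 mm), square to the fixture within 0.04 rad, neighbours in line within 2.5 mm, first and last within 6 mm; the straightedge stands upright on the bench, still, its face at least 20 mm back from every block (angle between the x axis of each of block0, block1, block2, block3 and the x axis of fixture, either way round below 0.04 rad and angle between each of block0, block1, block2, block3, pusher's own z axis and vertical below 0.08 rad and linear speed of each of block0, block1, block2, block3, pusher below 0.01 m/s and x of pusher in the frame of block0 below -0.036 m and x of pusher in the frame of block1 below -0.036 m and x of pusher in the frame of block2 below -0.036 m and x of pusher in the frame of block3 below -0.036 m and x of block1 in the frame of block0 between -0.0025 and 0.0025 m and x of block2 in the frame of block1 between -0.0025 and 0.0025 m and x of block3 in the frame of block2 between -0.0025 and 0.0025 m and x of block3 in the frame of block0 between -0.006 and 0.006 m and x of each of block0, block1, block2, block3 in the frame of fixture above 0.006 m and height (world z) of pusher below 0.004 m); the robot touches nothing.
It fails at once if a terminal block is pressed with more than 7 N by the pusher or against the fence (contact force between pusher and block0 above 7 N or contact force between pusher and block1 above 7 N or contact force between pusher and block2 above 7 N or contact force between pusher and block3 above 7 N or contact force between any of block0, block1, block2, block3 and fixture above 7 N).
It fails at once if the robot itself (fingers or arm) pushes a terminal block (contact force between any of the fingers, the arm and block0 above 0.5 N or contact force between any of the fingers, the arm and block1 above 0.5 N or contact force between any of the fingers, the arm and block2 above 0.5 N or contact force between any of the fingers, the arm and block3 above 0.5 N).
It fails at once if a bystander (transformer or loupe) is shifted by more than 15 mm (distance of any of transformer, loupe from where it was at the start of the episode above 0.015 m).
It also fails if it takes over 48 s, if anything falls off the work surface, if the arm or the gripper's body presses on something with over 40 N, if the wrist force passes 120 N, or if a joint passes its speed limit or range.

## Working session

There is one attempt and no reset: what is moved stays moved. The work goes in short steps, Python scripts to look and compute and a tool call to move; the robot and the scene stay as the last step left them, time stands still between calls to the robot, and variables do not carry over. Pictures are saved under pics/ and viewed, about 8 in all and at most 12, crops included, and the job is handed in when it is done.

Besides the shell and the picture viewer there is one more tool, called after ">>>" as name(argument=value, ...), one argument or row to a line, values as JSON. play_rows: Moves the arm, as the interface text tells. Its arguments: {"type":"object","properties":{"increments":{"type":"array"},"newtons":{"type":"number"}},"required":["increments"]}

```bash
ls; mkdir -p pics; cat > h.py <<'E'
from station import *
import numpy as np, cv2
from scipy.spatial.transform import Rotation as R
def quat(q): return R.from_quat([q[1],q[2],q[3],q[0]]).as_matrix()
def cloud(f,s=None):
    K=np.array(f["intrinsics"]);z=f["z_map"];v,u=np.mgrid[:z.shape[0],:z.shape[1]]
    P=np.stack([(u-K[0,2])/K[0,0]*z,-(v-K[1,2])/K[1,1]*z,-z],-1)
    if "position" in f:
        A=np.array(f["attitude"]); A=quat(A) if A.size==4 else A
        return P@A.T+np.array(f["position"])
    T=np.array(f["tool_from_camera"]);P=P@T[:3,:3].T+T[:3,3]
    return P@quat(s["tcp_rot"]).T+np.array(s["eef_pos"])
def save(n,im): cv2.imwrite("pics/"+n,im[...,::-1])
E
python3 - <<'E'
from h import *
s=sense();print(s)
for c in["top","scene"]:
    f=grab_frame(c);print(c,f["position"],f["attitude"],f["intrinsics"]);save(c+"0.png",f["image"]);np.savez(c+"0.npz",P=cloud(f),im=f["image"],z=f["z_map"])
    for l in["fixture","pusher","block0","transformer","loupe","pusher_grip"]:
        for d in trace(l,c):
            m=d["region"];P=cloud(f)[m&(f["z_map"]>0)]
            print(l,round(d["score"],2),np.round(d["rect"]),np.round(np.median(P,0),3),np.round(P.max(0),3))
E
```

```text
pics
{'time': 0.0, 'joints': array([ 1.09372674e+00,  3.81223215e-01,  1.29829060e+00, -1.33618378e-05,
        1.46358624e+00, -2.15265472e-01]), 'qvel': array([ 1.01886651e-03, -7.42836357e-04,  1.76835870e-03, -1.60957574e-03,
        1.42784232e-03,  2.06804916e-05]), 'joint_efforts': array([ 1.13163584e-03, -4.48454225e+01, -2.31283021e+01, -1.36572839e-04,
        4.67792837e-03, -5.14537106e-06]), 'eef_pos': array([0.14219941, 0.5309894 , 0.2306871 ]), 'tcp_rot': array([ 0.70088063,  0.09179415,  0.70123344, -0.09280001]), 'force': array([0.48744897, 0.3088319 , 0.93544021]), 'ft_torque': array([-0.06575941, -0.05986337, -0.01829507]), 'finger_gap': 0.08554510761688712}
top [0.41523766 0.39048749 0.96803907] [-0.69935513 -0.01553392  0.03691691  0.71365134] [[490.90553355   0.         286.4931626 ]
 [  0.         490.90553355 208.13615622]
 [  0.           0.           1.        ]]
fixture 0.97 [241. 183. 118. 135.] [0.553 0.468 0.01 ] [0.67  0.563 0.032]
pusher 0.63 [315. 233.  37.  94.] [0.436 0.308 0.005] [0.53  0.342 0.085]
block0 0.82 [330. 307.  20.  26.] [0.294 0.283 0.
[... 1041 characters left out ...]
 0.011] [0.525 0.339 0.084]
block0 0.82 [216. 289.  21.  20.] [0.291 0.279 0.014] [0.316 0.311 0.019]
block0 0.79 [258. 213.  22.  12.] [0.444 0.421 0.013] [0.472 0.445 0.018]
block0 0.75 [301. 207.  16.  11.] [0.528 0.391 0.014] [0.548 0.411 0.02 ]
block0 0.68 [226. 327.  19.  19.] [0.274 0.201 0.014] [0.294 0.221 0.019]
block0 0.63 [278. 212.  22.  10.] [0.482 0.4   0.014] [0.503 0.434 0.019]
block0 0.5 [321. 218.  16.  17.] [0.552 0.346 0.014] [0.57  0.368 0.02 ]
transformer 0.8 [210. 190.  19.  18.] [0.38  0.519 0.028] [0.403 0.542 0.038]
loupe 0.67 [364. 220.  17.  22.] [0.627 0.298 0.018] [0.644 0.317 0.028]
pusher_grip 0.89 [280. 247. 102.  54.] [0.434 0.31  0.011] [0.526 0.356 0.084]
```

```bash
python3 - <<'E'
from h import *
d=np.load("top0.npz");save("a.png",cv2.resize(d["im"][110:290,180:400],None,fx=3.3,fy=3.3,interpolation=cv2.INTER_CUBIC))
P=d["P"];im=d["im"]
def mr(n,m):
    Q=P[m][:,:2].astype(np.float32)*1000
    (c,s,a)=cv2.minAreaRect(Q);print(n,len(Q),np.round(c,1),np.round(s,1),round(a,1))
f=None
for lab,c,r in [("b",255,230),("b",267,208),("b",267,187),("b",291,175)]:
    m=np.zeros(P.shape[:2],bool);m[r-15:r+15,c-15:c+15]=1
    m&=(P[...,2]>.0135)&(P[...,2]<.019)
    n,l=cv2.connectedComponents(m.astype(np.uint8)); mr("b",l==l[r-3:r+4,c-3:c+4].max())
m=np.zeros(P.shape[:2],bool);m[180:290,290:345]=1
mr("handle",m&(P[...,2]>.078)&(P[...,2]<.09))
mr("blade",m&(P[...,2]>.02)&(P[...,2]<.027))
m[:]=0;m[110:260,180:310]=1
mr("fence",m&(P[...,2]>.0235)&(P[...,2]<.034)&(P[...,0]<.68))
mr("rails",m&(P[...,2]>.0105)&(P[...,2]<.0132)&(P[...,0]<.68))
E
```

```text
b 174 [447.1 425.8] [21.7 35.9] 52.0
b 163 [484.7 404.8] [21.7 35.2] 69.5
b 162 [531.3 395.6] [21.7 35.4] 66.1
b 164 [555.8 350.3] [21.9 35.8] 53.3
handle 170 [439.4 317.6] [13.7 43.5] 76.7
blade 345 [439.6 318.4] [ 11.9 179. ] 76.8
fence 799 [522.1 441.9] [250.1 266.1] 88.6
rails 545 [529.  436.4] [269.9 245.9] 1.2
```

View pics/a.png

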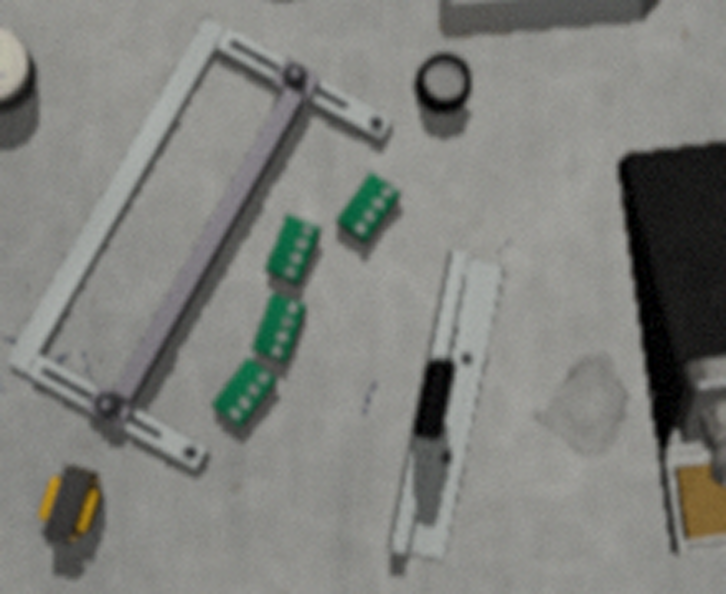

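View pics/top0.png

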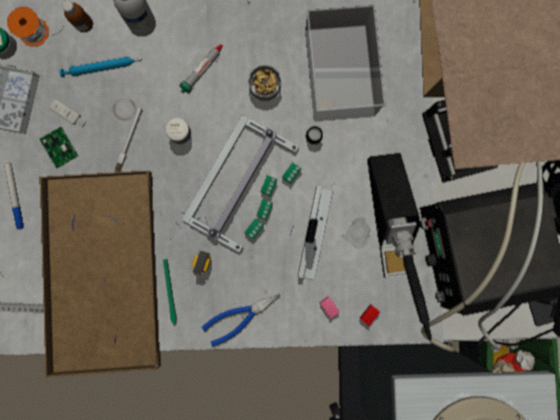

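```bash
python3 - <<'E'
from h import *
for c in["top","scene"]:
    d=np.load(c+"0.npz");P=d["P"];im=d["im"].astype(int)
    Q=P.reshape(-1,3)
    # rough fence line between nuts, from top; region by world coords
    a=np.array([.43,.50]);
    m=(Q[:,2]>.0215)&(Q[:,2]<.0285)&(Q[:,0]>.36)&(Q[:,0]<.66)&(Q[:,1]>.33)&(Q[:,1]<.53)
    m&=~((Q[:,1]<.345)&(Q[:,0]<.53))
    q=Q[m]
    # exclude pusher/transformer via largest PCA line RANSAC
    best=0
    rng=np.random.default_rng(0)
    for i in range(400):
        p,r=q[rng.choice(len(q),2,0),:2];t=r-p;L=np.linalg.norm(t)
        if L<.08: continue
        n=np.array([-t[1],t[0]])/L;k=abs((q[:,:2]-p)@n)<.007
        if k.sum()>best:best=k.sum();K=k
    f=q[K];vx,vy,x0,y0=cv2.fitLine(f[:,:2].astype(np.float32),cv2.DIST_HUBER,0,.001,.001).ravel()
    t=np.array([vx,vy]); t=t if t[1]>0 else -t
    ex=np.array([t[1],-t[0]]); 
    if ex[0]<0: ex=-ex
    ey=np.array([-ex[1],ex[0]]);
    print(c,"fence yaw",np.arctan2(ex[1],ex[0]),"c",x0,y0,len(f))
    fx=f[:,:2]@ex;fy=f[:,:2]@ey;print(" fence x pct",np.percentile(fx,[1,5,50,95,99]),"y",fy.min(),fy.max(),"z",np.median(f[:,2]))
    u=Q[:,:2]@ex;v=Q[:,:2]@ey;fc=np.median(fx);yc=np.array([x0,y0])@ey
    r=(Q[:,2]>.0095)&(Q[:,2]<.0145)&(abs(abs(v-yc)-.113)<.016)&(u>fc-.1)&(u<fc+.1)
    for sgn in(1,-1):
        k=r&(sgn*(v-yc)>0);print(" rail",sgn,"u",np.percentile(u[k],[1,99]),"v",np.percentile(v[k],[1,50,99]),k.sum())
    # pusher
    m=(Q[:,2]>.0215)&(Q[:,2]<.0265)&(abs(Q[:,0]-.44)<.11)&(abs(Q[:,1]-.318)<.04);b=Q[m][:,:2]
    (cc,s,an)=cv2.minAreaRect((b*1000).astype(np.float32));g=cv2.fitLine(b.astype(np.float32),cv2.DIST_HUBER,0,.001,.001).ravel()
    print(" blade",cc,s,an,"fit",g, "yaw pusher x",np.arctan2(g[1],g[0])*1)
    m=(Q[:,2]>.079)&(Q[:,2]<.087)&(abs(Q[:,0]-.44)<.06)&(abs(Q[:,1]-.318)<.04);h=Q[m];print(" handle",h.mean(0),cv2.minAreaRect((h[:,:2]*1000).astype(np.float32)))
s=sense();print(quat(s["tcp_rot"]).round(3))
import station;print([k for k in dir(station) if 'grasp' in k.lower()], getattr(station,'grasp_offset',None))
d=np.load("top0.npz");print("tall", d["P"][155:260:20,360:420:12,2].round(2)); print(d["P"][60:161:30,440:560:40].round(2))
E
```

```text
top fence yaw 1.0398958 c 0.53283525 0.4455537 697
 fence x pct [0.64792132 0.64838267 0.65409881 0.65945923 0.66011737] y -0.3540003214603805 -0.08425744132495193 z 0.025093657325244267
 rail 1 u [0.59775823 0.71042448] v [-0.13276995 -0.12379846 -0.11638183] 293
 rail -1 u [0.59679727 0.7101254 ] v [-0.35572597 -0.34812245 -0.34051728] 297
 blade (439.5440979003906, 318.36126708984375) (11.78561782836914, 178.99105834960938) 76.8138656616211 fit [ 0.9743784  -0.224915    0.43899223  0.31756127] yaw pusher x -0.2268558
 handle [0.43930018 0.31766994 0.08112635] ((439.0962829589844, 317.7235107421875), (13.691496849060059, 42.84747314453125), 76.6871109008789)
scene fence yaw 1.0484569 c 0.5181177 0.45112276 482
 fence x pct [0.64350425 0.64423332 0.64929832 0.65616034 0.65705282] y -0.35851023341153293 -0.071964024743566 z 0.02506652950640964
 rail 1 u [0.59407815 0.70703238] v [-0.12682031 -0.12365678 -0.1202664 ] 66
 rail -1 u [0.57182324 0.70766147] v [-0.35282569 -0.34829811 -0.3225969 ] 113
 blade (437.955078125, 316.32989501953125) (13.161611557006836, 179.83106994628906) 76.50304412841797 fit [ 0.97430015 -0.2252538   0.41855422  0.31997544] yaw pusher x -0.22720355
 handle [0.43793597 0.31588845 0.08101093] ((437.5699768066406, 316.0950927734375), (15.917348861694336, 43.22625732421875), 77.47888946533203)
[[-0.     0.259  0.966]
 [ 0.     0.966 -0.259]
 [-1.     0.    -0.   ]]
['grasp_offset'] 0.0187
tall [[-0.    0.    0.03  0.03  0.  ]
 [ 0.    0.04  0.05  0.05  0.  ]
 [ 0.    0.01  0.07  0.07  0.07]
 [ 0.    0.    0.08  0.09  0.09]
 [ 0.    0.    0.07  0.07  0.08]
 [-0.   -0.    0.02  0.07  0.08]]
[[[ 0.73  0.09  0.15]
  [ 0.72  0.03  0.16]
  [ 0.72 -0.04  0.15]]

 [[ 0.71  0.06  0.05]
  [ 0.67  0.03  0.15]
  [ 0.67 -0.04  0.15]]

 [[ 0.66  0.05  0.01]
  [ 0.62  0.03  0.15]
  [ 0.62 -0.04  0.15]]

 [[ 0.6   0.05  0.01]
  [ 0.57  0.03  0.15]
  [ 0.57 -0.04  0.15]]]
```

>>> play_rows(
  increments=[
    {"x": 0.1, "y": -0.36, "z": 0.95, "roll": -0.03, "jaw": 0},
    {"x": 0.1, "y": -0.36, "z": 0.95, "roll": -0.03, "jaw": 0},
    {"x": 0.1, "y": -0.36, "z": 0.95, "roll": -0.03, "jaw": 0},
    {"x": 0.1, "y": -0.36, "z": 0.95, "roll": -0.03, "jaw": 0},
    {"x": 0.1, "y": -0.36, "z": 0.95, "roll": -0.03, "jaw": 0},
    {"x": 0.1, "y": -0.36, "z": 0.95, "roll": -0.03, "jaw": 0},
    {"x": 0.1, "y": -0.36, "z": 0.95, "roll": -0.03, "jaw": 0},
    {"x": 0.1, "y": -0.36, "z": 0.95, "roll": -0.03, "jaw": 0},
    {"x": 0.1, "y": -0.36, "z": 0.95, "roll": -0.03, "jaw": 0},
    {"x": 0.1, "y": -0.36, "z": 0.95, "roll": -0.03, "jaw": 0},
    {"x": 0.1, "y": -0.36, "z": 0.95, "roll": -0.03, "jaw": 0},
    {"x": 0.1, "y": -0.36, "z": 0.95, "roll": -0.03, "jaw": 0},
    {"jaw": 0},
  ],
  newtons=60,
)

```text
invalid input at $.increments[12]: expected keys x, y, z, roll, jaw
```

>>> play_rows(
  increments=[
    {"x": 0.1, "y": -0.36, "z": 0.95, "roll": -0.03, "jaw": 0},
    {"x": 0.1, "y": -0.36, "z": 0.95, "roll": -0.03, "jaw": 0},
    {"x": 0.1, "y": -0.36, "z": 0.95, "roll": -0.03, "jaw": 0},
    {"x": 0.1, "y": -0.36, "z": 0.95, "roll": -0.03, "jaw": 0},
    {"x": 0.1, "y": -0.36, "z": 0.95, "roll": -0.03, "jaw": 0},
    {"x": 0.1, "y": -0.36, "z": 0.95, "roll": -0.03, "jaw": 0},
    {"x": 0.1, "y": -0.36, "z": 0.95, "roll": -0.03, "jaw": 0},
    {"x": 0.1, "y": -0.36, "z": 0.95, "roll": -0.03, "jaw": 0},
    {"x": 0.1, "y": -0.36, "z": 0.95, "roll": -0.03, "jaw": 0},
    {"x": 0.1, "y": -0.36, "z": 0.95, "roll": -0.03, "jaw": 0},
    {"x": 0.1, "y": -0.36, "z": 0.95, "roll": -0.03, "jaw": 0},
    {"x": 0.1, "y": -0.36, "z": 0.95, "roll": -0.03, "jaw": 0},
    {"x": 0, "y": 0, "z": 0, "roll": 0, "jaw": 0},
  ],
  newtons=60,
)

```text
time: 2.0
eef_pos: [0.454, 0.3145, 0.1943]
tcp_rot: [0.703, 0.081, 0.702, -0.079]
force: [0.5, -0.1, 0.1]
finger_gap: 0.0853
```

```bash
cat > m.py <<'E'
from h import *
import sys
s=sense();f=grab_frame("wrist");P=cloud(f,s);im=f["image"];save(sys.argv[1],im)
Q=P[f["z_map"]>0].reshape(-1,3)
ty=quat(s["tcp_rot"])[:,1];print("tcp",s["eef_pos"],"tool y yaw",np.arctan2(ty[1],ty[0]))
m=(Q[:,2]>.075)&(Q[:,2]<.09)&(abs(Q[:,0]-.44)<.05)&(abs(Q[:,1]-.318)<.04);h=Q[m]
if len(h)>20: print("handle",h[:,2].mean(),len(h),cv2.minAreaRect((h[:,:2]*1000).astype(np.float32)))
m=(Q[:,2]>.02)&(Q[:,2]<.028)&(abs(Q[:,0]-.44)<.11)&(abs(Q[:,1]-.318)<.035);h=Q[m]
if len(h)>20: print("blade",len(h),cv2.minAreaRect((h[:,:2]*1000).astype(np.float32)))
th=1.04;ex=np.array([np.cos(th),np.sin(th)]);ey=np.array([-ex[1],ex[0]])
u=Q[:,:2]@ex;v=Q[:,:2]@ey
m=(Q[:,2]>.022)&(Q[:,2]<.029)&(abs(u-.654)<.012)&(abs(v+.236)<.095)
if m.sum()>50:
    uu,vv=u[m],v[m]
    for k in range(3):
        A=np.polyfit(vv,uu,1);r=abs(uu-np.polyval(A,vv))<.008;uu,vv=uu[r],vv[r]
    print("fence yaw",th-np.arctan(A[0]),"at v=-.236 u",np.polyval(A,-.236),"v",vv.min(),vv.max(),"du",np.percentile(uu-np.polyval(A,vv),[2,98]),"z",np.median(Q[m][:,2]),len(uu))
E
python3 m.py w1.png
```

```text
tcp [0.45404103 0.31447797 0.19425932] tool y yaw 1.3447145984989977
handle 0.08092560390962704 1203 ((437.81396484375, 318.66314697265625), (13.718572616577148, 43.03646469116211), 77.69551849365234)
blade 1729 ((438.69525146484375, 318.9886474609375), (12.186373710632324, 180.06982421875), 77.62427520751953)
fence yaw 1.0424288843911373 at v=-.236 u 0.6533638099342697 v -0.2868340079488274 -0.1412099974765298 du [-0.00535347  0.00644873] z 0.025657734426342282 2428
```

View pics/w1.png

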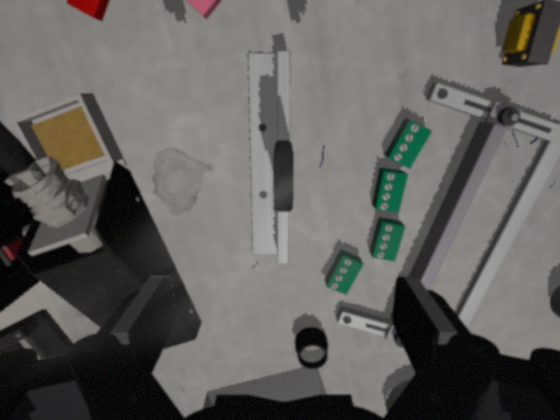

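>>> play_rows(
  increments=[
    {"x": 0, "y": 0.02, "z": -0.3, "roll": -0.06, "jaw": 0},
    {"x": 0.3, "y": 0, "z": -0.26, "roll": -0.06, "jaw": 0},
    {"x": 0.6, "y": 0, "z": 0, "roll": 0, "jaw": 0},
    {"x": 0.6, "y": 0, "z": 0, "roll": 0, "jaw": 0},
    {"x": 0.6, "y": 0, "z": 0, "roll": 0, "jaw": 0},
    {"x": 0.4, "y": 0, "z": 0, "roll": 0, "jaw": 0},
    {"x": 0, "y": 0, "z": 0, "roll": 0, "jaw": 0},
    {"x": 0, "y": 0, "z": 0, "roll": 0, "jaw": 0},
  ],
)

```text
time: 2.85
eef_pos: [0.4244, 0.3258, 0.1165]
tcp_rot: [0.703, 0.072, 0.704, -0.07]
force: [0.0, -0.3, 0.4]
finger_gap: 0.0854
```

>>> play_rows(
  increments=[
    {"x": 0, "y": -0.1, "z": 0.3, "roll": 0.1, "jaw": 0},
    {"x": 0, "y": 0, "z": 0, "roll": 0, "jaw": 0},
    {"x": 0, "y": 0, "z": 0, "roll": 0, "jaw": 0},
  ],
)

```text
time: 3.15
eef_pos: [0.433, 0.3215, 0.1181]
tcp_rot: [0.704, 0.076, 0.702, -0.072]
force: [0.2, -0.2, 0.6]
finger_gap: 0.0856
```

```bash
python3 m.py w2.png
```

```text
tcp [0.43302504 0.32151215 0.11812806] tool y yaw 1.361168807152554
handle 0.08084562360131169 2092 ((438.11724853515625, 318.64068603515625), (13.914288520812988, 44.00154495239258), 77.30985260009766)
blade 2395 ((438.3876037597656, 317.75885009765625), (11.45296859741211, 179.31422424316406), 76.72535705566406)
fence yaw 1.042412930261429 at v=-.236 u 0.6530930067725266 v -0.2542980521419408 -0.14101885892788363 du [-0.00516017  0.00673581] z 0.025647351010878054 3056
```

>>> play_rows(
  increments=[
    {"x": 0, "y": -0.06, "z": 0.2, "roll": 0.18, "jaw": 0},
    {"x": 0, "y": 0, "z": 0, "roll": 0, "jaw": 0},
    {"x": 0.4, "y": 0, "z": 0, "roll": 0, "jaw": 0},
    {"x": 0.4, "y": 0, "z": 0, "roll": 0, "jaw": 0},
    {"x": 0.4, "y": 0, "z": 0, "roll": 0, "jaw": 0},
    {"x": 0.4, "y": 0, "z": 0, "roll": 0, "jaw": 0},
    {"x": 0.4, "y": 0, "z": 0, "roll": 0, "jaw": 0},
    {"x": 0.2, "y": 0, "z": 0, "roll": 0, "jaw": 0},
    {"x": 0, "y": 0, "z": 0, "roll": 0, "jaw": 0},
    {"x": 0, "y": 0, "z": 0, "roll": 0, "jaw": 0},
  ],
)

```text
time: 4.2
eef_pos: [0.4387, 0.3179, 0.0457]
tcp_rot: [0.703, 0.082, 0.702, -0.079]
force: [-0.4, -0.4, 0.0]
finger_gap: 0.0854
```

>>> play_rows(
  increments=[
    {"x": 0, "y": 0, "z": 0, "roll": 0, "jaw": 1},
    {"x": 0, "y": 0, "z": 0, "roll": 0, "jaw": 1},
    {"x": 0, "y": 0, "z": 0, "roll": 0, "jaw": 1},
    {"x": 0, "y": 0, "z": 0, "roll": 0, "jaw": 1},
    {"x": 0, "y": 0, "z": 0, "roll": 0, "jaw": 1},
    {"x": 0, "y": 0, "z": 0, "roll": 0, "jaw": 1},
    {"x": 0, "y": 0, "z": 0, "roll": 0, "jaw": 1},
    {"x": 0, "y": 0, "z": 0, "roll": 0, "jaw": 1},
  ],
  newtons=90,
)

```text
time: 5.0
eef_pos: [0.4394, 0.3182, 0.0475]
tcp_rot: [0.704, 0.082, 0.701, -0.078]
force: [0.3, 0.5, 0.6]
finger_gap: 0.0133
```

>>> play_rows(
  increments=[
    {"x": -0.1, "y": 0, "z": 0, "roll": 0, "jaw": 1},
    {"x": 0, "y": 0, "z": 0, "roll": 0, "jaw": 1},
    {"x": 0, "y": 0, "z": 0, "roll": 0, "jaw": 1},
    {"x": 0, "y": 0, "z": 0, "roll": 0, "jaw": 1},
  ],
)

```text
time: 5.4
eef_pos: [0.4389, 0.318, 0.0501]
tcp_rot: [0.703, 0.082, 0.702, -0.079]
force: [-0.5, 0.4, -2.3]
finger_gap: 0.0129
```

```bash
python3 m.py w3.png; python3 -c "
from h import *
for i in range(3):
    grab_frame('top');s=sense();print(s['eef_pos'],s['force'],s['ft_torque'],s['time'])"
```

```text
tcp [0.43889048 0.31796108 0.05010682] tool y yaw 1.343004021273421
handle 0.08343530681401667 6687 ((436.9645080566406, 319.7341003417969), (40.4126091003418, 38.784263610839844), 25.290481567382812)
blade 4028 ((436.6728515625, 318.7305603027344), (10.03078842163086, 176.49798583984375), 76.9056625366211)
fence yaw 1.1773328528056484 at v=-.236 u 0.6510271338064264 v -0.25841248638262515 -0.2153439304976135 du [-0.00516785  0.00654298] z 0.025582074207734243 1262
[0.43889324 0.31796282 0.05007829] [ 0.10892439 -0.18532381 -2.84273215] [ 0.02185377 -0.01804793 -0.03730546] 5.5
[0.43890709 0.31796768 0.0501092 ] [-0.00227789  0.0811653  -2.11972711] [-0.01978343 -0.07315849  0.01674597] 5.55
[0.43893073 0.31796714 0.05011888] [ 0.04918026 -0.20783305 -1.3579179 ] [-0.01013119 -0.01238104 -0.00027309] 5.6
```

>>> play_rows(
  increments=[
    {"x": 0, "y": 0, "z": 0, "roll": 0.4, "jaw": 1},
    {"x": 0, "y": 0, "z": 0, "roll": 0.6, "jaw": 1},
    {"x": 0, "y": 0, "z": 0, "roll": 0.6, "jaw": 1},
    {"x": 0, "y": 0, "z": 0, "roll": 0.6, "jaw": 1},
    {"x": 0, "y": 0, "z": 0, "roll": 0.6, "jaw": 1},
    {"x": 0, "y": 0, "z": 0, "roll": 0.3, "jaw": 1},
    {"x": 0, "y": 0, "z": 0, "roll": 0, "jaw": 1},
    {"x": 0, "y": 0, "z": 0.3, "roll": 0, "jaw": 1},
    {"x": 0, "y": 0, "z": 0.2, "roll": 0, "jaw": 1},
    {"x": 0, "y": 0, "z": 0, "roll": 0, "jaw": 1},
    {"x": 0, "y": 0, "z": 0, "roll": 0, "jaw": 1},
  ],
)

```text
time: 6.7
eef_pos: [0.4536, 0.3098, 0.0499]
tcp_rot: [0.685, 0.179, 0.684, -0.175]
force: [0.7, 0.8, -1.7]
finger_gap: 0.0127
```

```bash
cat > st.py <<'E'
from h import *
s=sense();ty=quat(s["tcp_rot"])[:,1];th=1.0424;p=s["eef_pos"]
ex=np.array([np.cos(th),np.sin(th),0]);ey=np.array([-ex[1],ex[0],0]);F=s["force"]
print("t",s["time"],"yaw err mrad",1000*(np.arctan2(ty[1],ty[0])-th),"tilt",1000*ty[2],"u,v,z",np.round([p@ex,p@ey,p[2]],4),"Fu,Fv,Fz",np.round([F@ex,F@ey,F[2]],2),"Mz",s["ft_torque"].round(3))
E
python3 st.py
```

```text
t 6.7 yaw err mrad 21.830732181730372 tilt 5.374247097876789 u,v,z [ 0.4962 -0.2355  0.0499] Fu,Fv,Fz [ 1.08 -0.2  -1.74] Mz [0.018 0.011 0.033]
```

>>> play_rows(
  increments=[
    {"x": 0, "y": 0, "z": 0.07, "roll": 0.25, "jaw": 1},
    {"x": 0, "y": 0, "z": 0, "roll": 0, "jaw": 1},
    {"x": 0, "y": 0.3, "z": 0, "roll": 0, "jaw": 1},
    {"x": 0, "y": 0.3, "z": 0, "roll": 0, "jaw": 1},
    {"x": 0, "y": 0.3, "z": 0, "roll": 0, "jaw": 1},
    {"x": 0, "y": 0.3, "z": 0, "roll": 0, "jaw": 1},
    {"x": 0, "y": 0.2, "z": 0, "roll": 0, "jaw": 1},
    {"x": 0, "y": 0, "z": 0, "roll": 0, "jaw": 1},
    {"x": 0, "y": 0, "z": 0, "roll": 0, "jaw": 1},
  ],
)

```text
time: 7.6
eef_pos: [0.4785, 0.3493, 0.0498]
tcp_rot: [0.683, 0.187, 0.682, -0.183]
force: [-0.7, -0.4, -2.5]
finger_gap: 0.0129
```

```bash
python3 st.py; python3 - <<'E'
from h import *
f=grab_frame("scene");Q=cloud(f)
f2=grab_frame("top");Q2=cloud(f2)
save("a2.png",np.vstack([cv2.resize(f["image"][140:290,200:400],None,fx=3,fy=2,interpolation=2)[:300],cv2.resize(f2["image"][110:260,180:380],None,fx=3,fy=2)[:300]]))
E
```

```text
t 7.6 yaw err mrad -0.31687660608925583 tilt 5.597219284017823 u,v,z [ 0.5429 -0.2372  0.0498] Fu,Fv,Fz [-0.68  0.36 -2.51] Mz [-0.023  0.019 -0.022]
```

View pics/a2.png

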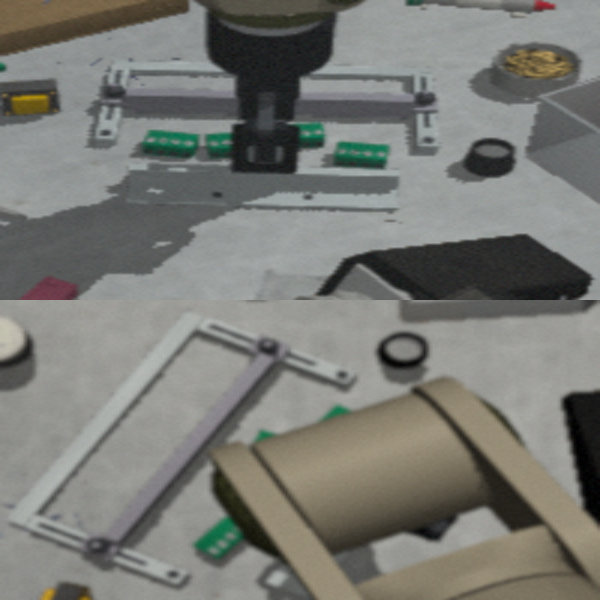

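>>> play_rows(
  increments=[
    {"x": 0, "y": 0.1, "z": 0, "roll": 0, "jaw": 1},
    {"x": 0, "y": 0.1, "z": 0, "roll": 0, "jaw": 1},
    {"x": 0, "y": 0.1, "z": 0, "roll": 0, "jaw": 1},
    {"x": 0, "y": 0.1, "z": 0, "roll": 0, "jaw": 1},
    {"x": 0, "y": 0.1, "z": 0, "roll": 0, "jaw": 1},
    {"x": 0, "y": 0.1, "z": 0, "roll": 0, "jaw": 1},
    {"x": 0, "y": 0.1, "z": 0, "roll": 0, "jaw": 1},
    {"x": 0, "y": 0.1, "z": 0, "roll": 0, "jaw": 1},
    {"x": 0, "y": 0.1, "z": 0, "roll": 0, "jaw": 1},
    {"x": 0, "y": 0.1, "z": 0, "roll": 0, "jaw": 1},
    {"x": 0, "y": 0.1, "z": 0, "roll": 0, "jaw": 1},
    {"x": 0, "y": 0.1, "z": 0, "roll": 0, "jaw": 1},
    {"x": 0, "y": 0.1, "z": 0, "roll": 0, "jaw": 1},
    {"x": 0, "y": 0.1, "z": 0, "roll": 0, "jaw": 1},
  ],
)

```text
time: 9.1
eef_pos: [0.5011, 0.3875, 0.05]
tcp_rot: [0.682, 0.187, 0.682, -0.184]
force: [-1.0, -0.7, -2.3]
finger_gap: 0.0126
```

```bash
python3 st.py
```

```text
t 9.1 yaw err mrad -1.474891451421545 tilt 4.267448505104355 u,v,z [ 0.5873 -0.2374  0.05  ] Fu,Fv,Fz [-1.1   0.49 -2.29] Mz [-0.093  0.028 -0.018]
```

>>> play_rows(
  increments=[
    {"x": 0, "y": 0.1, "z": 0, "roll": 0, "jaw": 1},
    {"x": 0, "y": 0.1, "z": 0, "roll": 0, "jaw": 1},
    {"x": 0, "y": 0.1, "z": 0, "roll": 0, "jaw": 1},
    {"x": 0, "y": 0.1, "z": 0, "roll": 0, "jaw": 1},
    {"x": 0, "y": 0.1, "z": 0, "roll": 0, "jaw": 1},
    {"x": 0, "y": 0.1, "z": 0, "roll": 0, "jaw": 1},
    {"x": 0, "y": 0.05, "z": 0, "roll": 0, "jaw": 1},
    {"x": 0, "y": 0.03, "z": 0, "roll": 0, "jaw": 1},
  ],
)

```text
time: 9.9
eef_pos: [0.5123, 0.4068, 0.0499]
tcp_rot: [0.682, 0.187, 0.683, -0.184]
force: [0.3, 0.0, -3.8]
finger_gap: 0.0129
```

```bash
python3 st.py
```

```text
t 9.9 yaw err mrad -1.3885804756677 tilt 3.8380722504329223 u,v,z [ 0.6096 -0.2373  0.0499] Fu,Fv,Fz [ 0.15 -0.22 -3.76] Mz [-0.09   0.073 -0.023]
```

>>> play_rows(
  increments=[
    {"x": 0, "y": 0.04, "z": 0, "roll": 0, "jaw": 1},
    {"x": 0, "y": 0.04, "z": 0, "roll": 0, "jaw": 1},
    {"x": 0, "y": 0.04, "z": 0, "roll": 0, "jaw": 1},
    {"x": 0, "y": 0.04, "z": 0, "roll": 0, "jaw": 1},
    {"x": 0, "y": 0.04, "z": 0, "roll": 0, "jaw": 1},
  ],
)

```text
time: 10.4
eef_pos: [0.5155, 0.4123, 0.0499]
tcp_rot: [0.682, 0.187, 0.683, -0.184]
force: [-0.8, 1.1, -1.2]
finger_gap: 0.0127
```

```bash
python3 st.py
```

```text
t 10.4 yaw err mrad -1.4654542478231836 tilt 3.6065299462357814 u,v,z [ 0.6159 -0.2373  0.0499] Fu,Fv,Fz [ 0.53  1.2  -1.21] Mz [-0.088  0.064  0.049]
```

>>> play_rows(
  increments=[
    {"x": 0, "y": 0.03, "z": 0, "roll": 0, "jaw": 1},
    {"x": 0, "y": 0.03, "z": 0, "roll": 0, "jaw": 1},
    {"x": 0, "y": 0.03, "z": 0, "roll": 0, "jaw": 1},
  ],
)

```text
time: 10.7
eef_pos: [0.517, 0.4148, 0.0499]
tcp_rot: [0.682, 0.187, 0.683, -0.184]
force: [0.3, -0.3, -3.0]
finger_gap: 0.0128
```

```bash
python3 st.py
```

```text
t 10.7 yaw err mrad -1.4699469074543892 tilt 3.643236541878425 u,v,z [ 0.6189 -0.2373  0.0499] Fu,Fv,Fz [-0.12 -0.45 -2.98] Mz [-0.081  0.082 -0.024]
```

>>> play_rows(
  increments=[
    {"x": 0, "y": 0.02, "z": 0, "roll": 0, "jaw": 1},
    {"x": 0, "y": 0.02, "z": 0, "roll": 0, "jaw": 1},
    {"x": 0, "y": 0.02, "z": 0, "roll": 0, "jaw": 1},
  ],
)

```text
time: 11.0
eef_pos: [0.518, 0.4165, 0.0499]
tcp_rot: [0.682, 0.186, 0.683, -0.184]
force: [-1.8, -2.0, -1.7]
finger_gap: 0.0128
```

```bash
python3 st.py
```

```text
t 11.0 yaw err mrad -1.4776653201864498 tilt 3.557883831375841 u,v,z [ 0.6208 -0.2373  0.0499] Fu,Fv,Fz [-2.64  0.56 -1.65] Mz [-0.425  0.276 -0.023]
```

>>> play_rows(
  increments=[
    {"x": 0, "y": 0.01, "z": 0, "roll": 0, "jaw": 1},
  ],
)

```text
time: 11.1
eef_pos: [0.518, 0.4165, 0.0499]
tcp_rot: [0.682, 0.186, 0.683, -0.184]
force: [-1.3, -2.7, -0.2]
finger_gap: 0.0129
```

```bash
cat > av.py <<'E'
from h import *
th=1.0424;ex=np.array([np.cos(th),np.sin(th),0]);ey=np.array([-ex[1],ex[0],0]);A=[]
for i in range(4):
    s=sense();A.append([*s["force"],*s["ft_torque"]]);
    if i<3: grab_frame("top")
A=np.array(A);F=A[:,:3].mean(0);M=A[:,3:].mean(0);p=s["eef_pos"];ty=quat(s["tcp_rot"])[:,1]
print("t",s["time"],"Fu",np.round(A[:,:3]@ex,2),(F@ex).round(2),"My",(A[:,3:]@ey).round(3),"Mz",A[:,5].round(3),"u",p@ex,"z",p[2],"yaw",1000*(np.arctan2(ty[1],ty[0])-th))
E
python3 av.py
```

```text
t 11.25 Fu [-3.01 -1.41 -2.74 -3.81] -2.74 My [0.597 0.512 0.477 0.523] Mz [-0.056  0.039 -0.031  0.009] u 0.6208699304541083 z 0.04995026295896669 yaw -1.4225061565886765
```

>>> play_rows(
  increments=[
    {"x": 0, "y": 0.02, "z": 0, "roll": 0, "jaw": 1},
    {"x": 0, "y": 0.02, "z": 0, "roll": 0, "jaw": 1},
  ],
)

```text
time: 11.45
eef_pos: [0.5181, 0.4167, 0.05]
tcp_rot: [0.682, 0.185, 0.683, -0.185]
force: [-1.7, -5.1, 1.0]
finger_gap: 0.0131
```

```bash
python3 av.py
```

```text
t 11.6 Fu [-5.32 -5.85 -6.88 -5.02] -5.77 My [1.099 1.175 1.115 1.067] Mz [ 0.008 -0.022  0.022 -0.031] u 0.6210491861238034 z 0.04996686371004898 yaw -1.4870364377139733
```

>>> play_rows(
  increments=[
    {"x": 0, "y": 0.03, "z": 0, "roll": 0, "jaw": 1},
    {"x": 0, "y": 0.03, "z": 0, "roll": 0, "jaw": 1},
  ],
)

```text
time: 11.8
eef_pos: [0.5182, 0.4169, 0.05]
tcp_rot: [0.681, 0.184, 0.684, -0.186]
force: [-3.1, -6.0, 1.7]
finger_gap: 0.0127
```

```bash
python3 av.py; python3 - <<'E'
from h import *
f=grab_frame("wrist");g=grab_frame("scene")
save("c.png",np.hstack([f["image"],cv2.resize(g["image"][170:270,220:280+60],(240*1,420))]))
E
```

```text
t 11.95 Fu [-6.76 -6.81 -7.5  -6.81] -6.97 My [1.378 1.452 1.425 1.366] Mz [ 0.024 -0.026 -0.023 -0.028] u 0.6212444458738193 z 0.0499699344681726 yaw -1.4699779847962002
```

View pics/c.png

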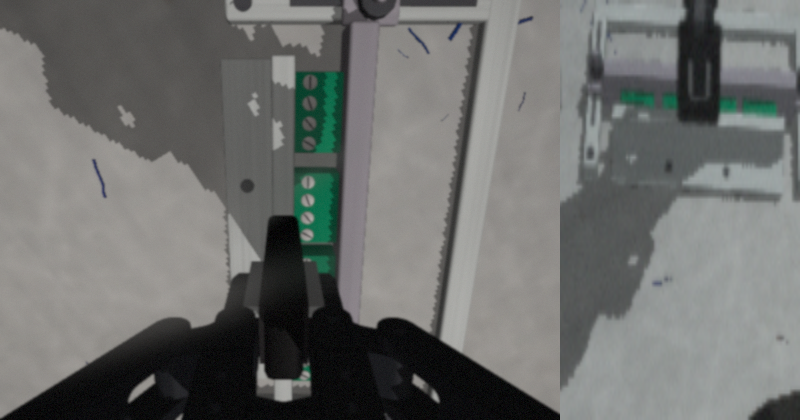

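>>> play_rows(
  increments=[
    {"x": 0, "y": 0.04, "z": 0, "roll": 0, "jaw": 1},
    {"x": 0, "y": 0.045, "z": 0, "roll": 0, "jaw": 1},
    {"x": 0, "y": 0.045, "z": 0, "roll": 0, "jaw": 1},
  ],
)

```text
time: 12.35
eef_pos: [0.5184, 0.4172, 0.05]
tcp_rot: [0.68, 0.181, 0.685, -0.189]
force: [-4.5, -8.4, 2.0]
finger_gap: 0.0127
```

```bash
python3 av.py; python3 st.py
```

```text
t 12.5 Fu [-9.54 -8.74 -8.99 -8.3 ] -8.89 My [1.755 1.783 1.745 1.784] Mz [-0.016 -0.007  0.006 -0.001] u 0.6216374460252271 z 0.04997384259600035 yaw -1.3762314180558732
t 12.5 yaw err mrad -1.3762314180558732 tilt -13.507166651238716 u,v,z [ 0.6216 -0.2373  0.05  ] Fu,Fv,Fz [-8.3   0.79  2.89] Mz [-1.594e+00  8.070e-01 -1.000e-03]
```

>>> play_rows(
  increments=[
    {"x": 0, "y": 0.05, "z": 0, "roll": 0, "jaw": 1},
    {"x": 0, "y": 0.055, "z": 0, "roll": 0, "jaw": 1},
    {"x": 0, "y": 0.055, "z": 0, "roll": 0, "jaw": 1},
    {"x": 0, "y": 0.055, "z": 0, "roll": 0, "jaw": 1},
  ],
)

```text
time: 12.9
eef_pos: [0.5187, 0.4177, 0.0499]
tcp_rot: [0.678, 0.176, 0.687, -0.195]
force: [-5.8, -8.9, 4.1]
finger_gap: 0.013
```

```bash
python3 av.py; python3 st.py; python3 - <<'E'
from h import *
s=sense();f=grab_frame("wrist");P=cloud(f,s);im=f["image"].astype(int)
th=1.041;ex=np.array([np.cos(th),np.sin(th)]);ey=np.array([-ex[1],ex[0]])
g=(im[...,1]>im[...,0]+20)&(im[...,1]>im[...,2]+8)&(P[...,2]>.005)&(P[...,2]<.03)
u=P[...,:2]@ex;v=P[...,:2]@ey
n,l=cv2.connectedComponents(g.astype(np.uint8))
for i in range(1,n):
    m=l==i
    if m.sum()>80: print(m.sum(),"u",np.percentile(u[m],[3,50,97]).round(4),"v",np.percentile(v[m],[2,98]).round(4),"z",np.percentile(P[...,2][m],[10,50,90]).round(4))
E
```

```text
t 13.05 Fu [-10.59  -9.49  -9.37  -9.89] -9.83 My [2.047 2.143 2.026 2.022] Mz [-0.017 -0.057  0.023 -0.019] u 0.6222399761855262 z 0.049961035982714466 yaw -1.3146114417257326
t 13.05 yaw err mrad -1.3146114417257326 tilt -29.30757891812649 u,v,z [ 0.6222 -0.2374  0.05  ] Fu,Fv,Fz [-9.89  1.17  2.96] Mz [-1.827  0.881 -0.019]
3125 u [0.6273 0.6393 0.6475] v [-0.1865 -0.1523] z [0.0146 0.0154 0.0163]
2587 u [0.6273 0.6393 0.6475] v [-0.2318 -0.1968] z [0.0144 0.0154 0.0162]
607 u [0.6322 0.6415 0.6474] v [-0.2493 -0.2393] z [0.0077 0.015  0.016 ]
```

>>> play_rows(
  increments=[
    {"x": 0, "y": -0.05, "z": 0, "roll": 0, "jaw": 1},
    {"x": 0, "y": -0.1, "z": 0, "roll": 0, "jaw": 1},
    {"x": 0, "y": -0.2, "z": 0, "roll": 0, "jaw": 1},
    {"x": 0, "y": -0.3, "z": 0, "roll": 0, "jaw": 1},
    {"x": 0, "y": -0.3, "z": 0, "roll": 0, "jaw": 1},
    {"x": 0, "y": -0.3, "z": 0, "roll": 0, "jaw": 1},
    {"x": 0, "y": -0.2, "z": 0, "roll": 0, "jaw": 1},
    {"x": 0, "y": 0, "z": 0, "roll": 0, "jaw": 1},
    {"x": 0, "y": 0, "z": 0, "roll": 0, "jaw": 1},
  ],
)

```text
time: 14.0
eef_pos: [0.4955, 0.3778, 0.0517]
tcp_rot: [0.679, 0.177, 0.686, -0.193]
force: [0.3, -0.5, -2.9]
finger_gap: 0.0131
```

```bash
python3 av.py; python3 st.py; cat > bl.py <<'E'
from h import *
th=1.041;ex=np.array([np.cos(th),np.sin(th)]);ey=np.array([-ex[1],ex[0]])
for c in("wrist","scene","top"):
    s=sense();f=grab_frame(c);P=cloud(f,s);im=f["image"].astype(int);print(c);save("last_%s.png"%c,f["image"])
    g=(im[...,1]>im[...,0]+20)&(im[...,1]>im[...,2]+5)&(P[...,2]>.011)&(P[...,2]<.03)
    u=P[...,:2]@ex;v=P[...,:2]@ey;n,l=cv2.connectedComponents(g.astype(np.uint8))
    for i in range(1,n):
        m=(l==i)&(abs(v+.237)<.105)&(u>.56)&(u<.68)
        if m.sum()>50:
            q=np.stack([u[m],v[m]],-1).astype(np.float32)*1000;r=cv2.minAreaRect(q);print(m.sum(),np.round(r[0],1),np.round(r[1],1),round(r[2],1),"z",np.percentile(P[...,2][m],[5,50,95]).round(4))
E
python3 bl.py
```

```text
t 14.15 Fu [-0.3  -0.39 -0.61  0.42] -0.22 My [-0.066 -0.012 -0.009 -0.03 ] Mz [-0.007 -0.006 -0.028  0.007] u 0.5763752014543901 z 0.05145287578254488 yaw -1.6708799612730196
t 14.15 yaw err mrad -1.6708799612730196 tilt -24.42001440246505 u,v,z [ 0.5764 -0.2374  0.0515] Fu,Fv,Fz [ 0.42 -0.66 -2.23] Mz [ 0.015 -0.035  0.007]
wrist
3536 [ 637.  -169.4] [22.5 36.1] 0.0 z [0.0139 0.0153 0.0164]
2861 [ 637.2 -214.7] [23.  36.5] 0.2 z [0.0136 0.0153 0.0163]
2410 [ 637.1 -257.3] [36.4 22.5] 89.5 z [0.013  0.0153 0.0163]
scene
124 [ 634.6 -170.2] [35.5 24.5] 88.5 z [0.0122 0.0151 0.0174]
55 [ 635.9 -204.5] [25.8 12.9] 2.7 z [0.0121 0.0151 0.0173]
63 [ 636.1 -267.4] [25.3 15.1] 0.5 z [0.0129 0.015  0.0173]
136 [ 635.4 -301.6] [26.2 36.6] 0.4 z [0.0119 0.0145 0.0174]
top
132 [ 636.5 -167. ] [28.3 21.6] 89.8 z [0.0123 0.0151 0.0178]
```

>>> play_rows(
  increments=[
    {"x": 0.08, "y": 0, "z": 0, "roll": 0, "jaw": 1},
    {"x": 0.03, "y": 0, "z": 0, "roll": 0, "jaw": 1},
    {"x": 0.02, "y": 0, "z": 0, "roll": 0, "jaw": 1},
    {"x": 0.01, "y": 0, "z": 0, "roll": 0, "jaw": 1},
  ],
)

```text
time: 14.7
eef_pos: [0.4954, 0.3785, 0.0477]
tcp_rot: [0.679, 0.177, 0.686, -0.193]
force: [-0.8, -1.7, 2.6]
finger_gap: 0.0128
```

```bash
python3 st.py
```

```text
t 14.7 yaw err mrad -1.1712748676204754 tilt -24.184308336951844 u,v,z [ 0.5766 -0.237   0.0477] Fu,Fv,Fz [-1.84 -0.16  2.6 ] Mz [-0.461  0.03  -0.114]
```

>>> play_rows(
  increments=[
    {"x": 0, "y": 0, "z": 0, "roll": 0, "jaw": 0.6},
    {"x": 0, "y": 0, "z": 0, "roll": 0, "jaw": 0.6},
    {"x": 0, "y": 0, "z": 0, "roll": 0, "jaw": 0.6},
    {"x": 0, "y": 0, "z": 0, "roll": 0, "jaw": 0.6},
    {"x": 0, "y": 0, "z": 0, "roll": 0, "jaw": 0.6},
  ],
  newtons=20,
)

```text
time: 15.2
eef_pos: [0.496, 0.3786, 0.0478]
tcp_rot: [0.679, 0.178, 0.686, -0.193]
force: [-0.3, 0.0, 0.0]
finger_gap: 0.0342
```

```bash
python3 st.py
```

```text
t 15.2 yaw err mrad -1.2863538864755775 tilt -22.664670776399 u,v,z [ 0.5771 -0.2375  0.0478] Fu,Fv,Fz [-0.11  0.25  0.04] Mz [ 0.024 -0.051  0.02 ]
```

>>> play_rows(
  increments=[
    {"x": -0.2, "y": 0, "z": 0, "roll": 0, "jaw": 0.6},
    {"x": -0.4, "y": 0, "z": 0, "roll": 0, "jaw": 0.6},
    {"x": -0.4, "y": 0, "z": 0, "roll": 0, "jaw": 0.6},
    {"x": -0.4, "y": 0, "z": 0, "roll": 0, "jaw": 0.6},
    {"x": -0.5, "y": 0, "z": 0, "roll": 0, "jaw": 0.6},
    {"x": -0.5, "y": 0, "z": 0, "roll": 0, "jaw": 0.6},
    {"x": -0.5, "y": 0, "z": 0, "roll": 0, "jaw": 0.6},
    {"x": -0.5, "y": 0, "z": 0, "roll": 0, "jaw": 0.6},
    {"x": -0.5, "y": 0, "z": 0, "roll": 0, "jaw": 0.6},
    {"x": 0, "y": 0, "z": 0, "roll": 0, "jaw": 0.6},
  ],
)

```text
time: 16.2
eef_pos: [0.4984, 0.3813, 0.1793]
tcp_rot: [0.681, 0.18, 0.683, -0.191]
force: [0.2, 0.4, -0.3]
finger_gap: 0.0343
```

```bash
python3 st.py; python3 bl.py; python3 - <<'E'
from h import *
for l in("pusher","transformer","loupe"):
  for c in("scene","wrist"):
    s=sense();f=grab_frame(c);P=cloud(f,s)
    for d in trace(l,c)[:1]:
        Q=P[d["region"]&(f["z_map"]>0)];h=Q[Q[:,2]>.075]
        print(l,c,round(d["score"],2),np.median(Q,0).round(3), h[:,2].mean() if len(h) else "", cv2.minAreaRect((h[:,:2]*1000).astype(np.float32)) if len(h)>9 else "")
E
```

```text
t 16.2 yaw err mrad -1.2272054589905768 tilt -15.75495784323916 u,v,z [ 0.5805 -0.2382  0.1793] Fu,Fv,Fz [ 0.45  0.03 -0.3 ] Mz [ 0.035 -0.036  0.045]
wrist
1174 [ 637.1 -169.6] [35.4 22.1] 89.9 z [0.014  0.0153 0.0166]
1035 [ 637.1 -214.8] [22.  36.1] 0.1 z [0.0139 0.0153 0.0165]
933 [ 637.2 -257.4] [22.1 36. ] 0.0 z [0.0139 0.0154 0.0165]
741 [ 637.  -299.6] [35.8 21.8] 89.9 z [0.0137 0.0154 0.0166]
scene
135 [ 634.9 -170. ] [36.  24.5] 87.1 z [0.0119 0.0144 0.0174]
64 [ 634.  -268.5] [24.4 17.2] 0.8 z [0.0118 0.0151 0.0169]
130 [ 635.1 -300.4] [34.3 26. ] 88.9 z [0.0118 0.0147 0.0173]
top
109 [ 636.5 -163. ] [21.7 19.9] 2.5 z [0.0122 0.0146 0.0173]
pusher scene 0.56 [0.489 0.37  0.011] 0.07956704559738828 ((493.2563171386719, 376.6709899902344), (17.73750114440918, 43.27977752685547), 60.73777389526367)
pusher wrist 0.88 [0.476 0.379 0.004] 0.08087941741394505 ((493.61187744140625, 378.2656555175781), (14.00875186920166, 43.69060516357422), 59.0974006652832)
transformer scene 0.69 [0.38  0.518 0.028]  
loupe scene 0.69 [0.625 0.298 0.017]  
loupe wrist 0.82 [0.625 0.307 0.019]
```

View pics/last_wrist.png

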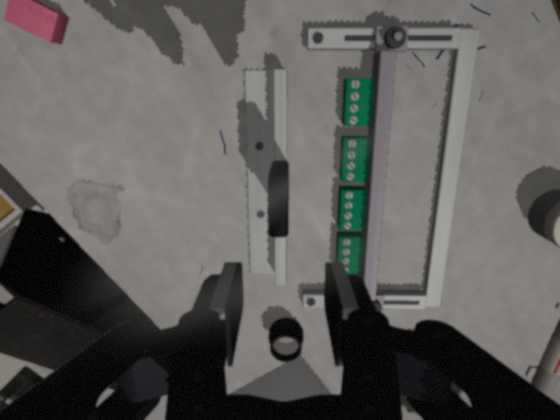

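```bash
python3 -c "
from station import *
print(sign_off())"
```

```text
the job is handed in; nothing more can be done
None
```

I pushed the four green blocks up to the fence with the straightedge and pressed with about 10 N. I then drew it back and stood it on the bench, and handed the job in at about 17 s of the 48 s allowed.

**Last checks:**
- **Blocks:** the wrist camera put all four centres within 0.2 mm of one line, square to the fence to about 0.2°, and lying flat.
- **Straightedge:** it stands upright and released, with its handle top at 81 mm. Its face is about 55 mm behind the block centres, which is roughly 44 mm clear of the blocks.
- **Pressing force:** the wrist read 9–10 N for about 0.9 s with almost no twist about the vertical, so the load was balanced between left and right. I could not measure the force on each block, so more than 1 N on every block is inferred, not seen.
- **Bystanders:** the scene camera shows the transformer and loupe unmoved to within 6 mm or less. The wrist and scene readings of the loupe differ by about 9 mm.

**What disagreed:** under load the tool pitched by about 0.03 rad and the vertical force rose by about 5 N, so the blade may have rubbed the bench or the blocks a little. In the final views the top camera found only one block and the scene camera three, because the arm was in the way. Their positions differed from the wrist camera's by about 2–3 mm, except the top camera's cut-off view of its one block (about 7 mm).

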